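# Empty a parts canister, heft it to be sure, and put it back in its rack

## Task

Take the tall canister out of the sloped rack and tip the loose parts in it out into the tray; its folded-in rim tends to hold some back. Bring it mouth-up again clear of everything and hold it still to heft it, and tip it again as long as it is heavier than empty. When all its parts lie in the tray, put the empty canister back in its own bay as it was, down on the ledge and flat on the slope. Leave the short cup in its bay, and leave the mug, the calculator and the tape roll where they are.

Things in the scene. Friction and masses are not known exactly. Their poses are not given: they have to be found in the camera images.
- canister: to be described later in words
- rack: to be described later in words
- tray: to be described later in words
- short_cup: to be described later in words
- canister_mouth (a point): to be described later in words
- tea_mug: to be described later in words
- calculator: to be described later in words
- tape_roll: to be described later in words

How it is judged:
By the outcome, as a careful person would: the job done as asked, in the order asked, and still so for the second after the job is handed in, with the robot touching nothing.
It also fails if it takes over 72 s, if anything falls off the work surface, if the arm or the gripper's body presses on something with over 40 N, if the wrist force passes 120 N, or if a joint passes its speed limit or range.

## Robot

A 6-joint arm with a two-finger parallel gripper is mounted at the origin on a cart in front of the work surface, level with it; the furniture and walls round the work are solid. World frame = base frame: x ahead of the robot, y to its left, z up, the work surface at z = 0. Lengths are in m, angles in rad, forces in N, time in s.
With the tool pointing down it reaches from about 0.375 to 0.9 m from the base axis. Payload 3.1 kg.
Tool frame: the origin (TCP) lies between the finger pads; the fingertips stand 8 mm ahead of it and the grasp point (between the pads) lies 11 mm behind it; z points along the fingers, y is the line along which they close (so a half turn about z gives the same grasp; the last joint's range is limited). The gripper opens to 85 mm and grips with 20 to 120 N. Pads are 22 mm wide; open, the fingers measure 114 mm over their backs; the gripper's body (76 mm by 85 mm) begins 54 mm behind the grasp point. The pads swing forward as they close: fully open they stand 13 mm farther back than shut.
Start: joints at [-1.363, 0.527, 1.433, -0, 1.181, -0.178], TCP at [0.236, -0.579, 0.239] pointing down, gripper open.
Joint ranges: [-3.08, 3.08], [-0.75, 2.2], [0.22, 2.44], [-1.43, 4.57], [0, 2.65], [-2.85, 2.85]. Speed limits (rad/s): [2.79, 2.79, 3.14, 3.14, 3.14, 3.14].

## Interface

Orientations are given as a unit quaternion [x, y, z, w].
In Python, from station import readout, cams, sign_off gives the robot as it stands.
- The arm moves only by the tool send_rows, never from a script. Its argument "commands" is text: rows parted by semicolons, each of 5 numbers parted by spaces: the finger opening in mm, from 0 to 85.4, then the shift along the tool's x, y, z each as a share of 0.02 m, from -1 to 1, then the turn about the tool's z as a share of 4 degrees, from -1 to 1. In form: grip dx dy dz spin; .... A call has 1 to 20 rows; each row shifts and turns the commanded pose from where the row before left it, along the tool's axes as they then stand; what a row does not reach is not made up. A row lasts 1/12 s, in which the tool goes at most 41.7 mm and 7.16 degrees, less where a joint would pass 70% of its speed; a pose out of reach is approached as far as the arm can. A call with a number of a shift or a turn outside -1 to 1 is refused whole. A call with a gripper value outside its range is refused whole. The fingers move at their own pace and stop on an object; "grip_force" is the grip in N (left out, the last holds). Time passes only in rows, so rows that do not move let the fingers close. It gives the time, the measured TCP pose, the force, the opening and the grip force at its end, in the units of the state.
- readout.sense(): the state, without advancing time (a new reading comes with each control period).
- cams.snapshot(name): name is "side" or "top"; returns a dict with "pixels" (480x640x3 uint8, red, green, blue), "intrinsics" (3x3 intrinsics, pixels), "dist" ([k1, k2, p1, p2, k3] as OpenCV has them; the pictures are not rectified), "eye" and "rotation" of the camera in the world. Camera axes: x right, y down, z forward; pixel columns grow to the right and rows downward; lengths in m; the calibration is good to about 2 mm. A picture is of the moment at which its call begins. There is no depth.
- sign_off(): hands the job in; it is judged then, once.
The state is a dict: "t": time; "q": joint angles; "qd": joint speeds; "tau": joint torques, N m; "tcp_pos": TCP position; "tool_rot": TCP orientation; "force": force on the tool from outside, world axes, zero at the start; "ft_torque": the same for the moment, N m; "finger_gap": opening from 0.0 (shut) to 1.0 (fully open); "gripper_force": force on a finger pad.
Only numpy, scipy, OpenCV 4.12 (cv2) and the standard library are available. Lean on these libraries where they do the work, as an engineer would, in place of code of your own. Each camera call takes 0.05 s, during which the arm holds its last target. There are 200 camera calls.

## Working session

There is one attempt and no reset: what is moved stays moved. The work goes in short steps, Python scripts to look and compute and a tool call to move; the robot and the scene stay as the last step left them, time stands still between calls to the robot, and variables do not carry over. Pictures are saved under pics/ and viewed, at most 10 in all, crops included, and the job is handed in when it is done.

Besides the shell and the picture viewer there is one more tool, called after "Call:" as a command line: name --argument value ..., lists and objects as JSON in quotes. send_rows: Moves the arm, as the interface text tells. Its arguments: {"type":"object","properties":{"commands":{"type":"string"},"grip_force":{"type":"number"}},"required":["commands"]}

```bash
ls -R . | head -30; mkdir -p pics; python3 - <<'E'
from station import readout,cams
import cv2,numpy as np
s=readout.sense()
for k,v in s.items(): print(k,np.round(v,4))
for n in("side","top"):
    c=cams.snapshot(n); cv2.imwrite(f"pics/{n}0.png",c["pixels"][:,:,::-1])
    print(n,[np.round(c[k],4).tolist() for k in("intrinsics","dist","eye","rotation")])
E
```

```text
.:
pics

./pics:
t 0.0
q [-1.3625  0.5285  1.4339 -0.      1.1814 -0.1785]
qd [ 0.0016  0.001   0.0009 -0.0007 -0.0017  0.0007]
tau [-2.00000e-04 -4.42352e+01 -1.78025e+01 -3.00000e-04  8.50000e-03
 -0.00000e+00]
tcp_pos [ 0.2356 -0.5781  0.2383]
tool_rot [ 0.9814  0.1922 -0.     -0.0011]
force [-0.2498 -0.9411  0.1421]
ft_torque [ 0.0199 -0.0032  0.021 ]
gripper_force 0.0
finger_gap 0.9996
side [[[496.2263, 0.0, 311.6122], [0.0, 496.2263, 237.3917], [0.0, 0.0, 1.0]], [-0.0941, 0.0, 0.0, 0.0, 0.0], [0.3708, 0.8254, 0.4969], [-0.0769, 0.837, -0.5392, 0.0531]]
top [[[621.737, 0.0, 325.8057], [0.0, 621.737, 236.6065], [0.0, 0.0, 1.0]], [-0.0622, 0.0, 0.0, 0.0, 0.0], [0.4713, -0.0, 1.3389], [0.71, -0.7034, 0.0219, -0.0252]]
```

View pics/side0.png

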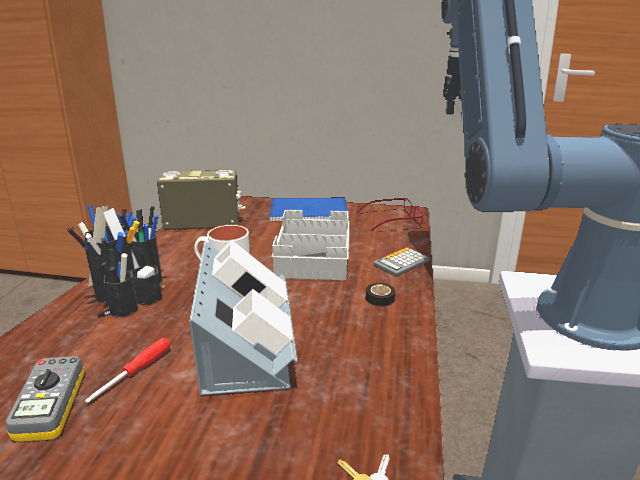

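View pics/top0.png

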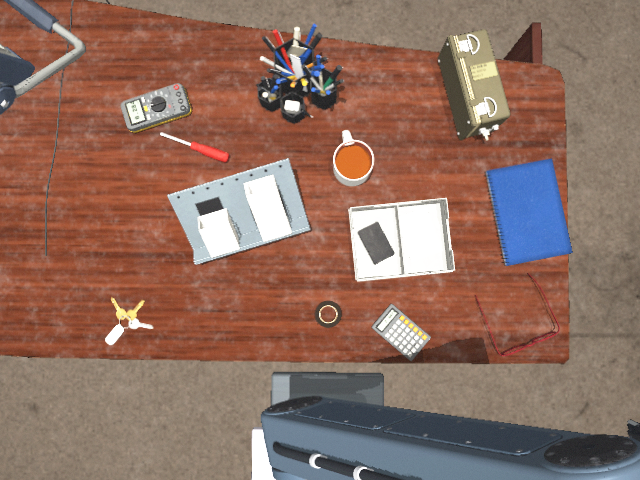

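```bash
python3 - <<'E'
import cv2,numpy as np
a=cv2.imread("pics/side0.png")[225:405,170:360]; b=cv2.imread("pics/top0.png")[145:290,155:320]
a=cv2.resize(a,(400,379),interpolation=cv2.INTER_CUBIC); b=cv2.resize(b,(400,351),interpolation=cv2.INTER_CUBIC)
o=np.zeros((379,800,3),np.uint8); o[:,:400]=a;o[:351,400:]=b
cv2.imwrite("pics/crop0.png",o)
E
```

```text
(no output)
```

View pics/crop0.png

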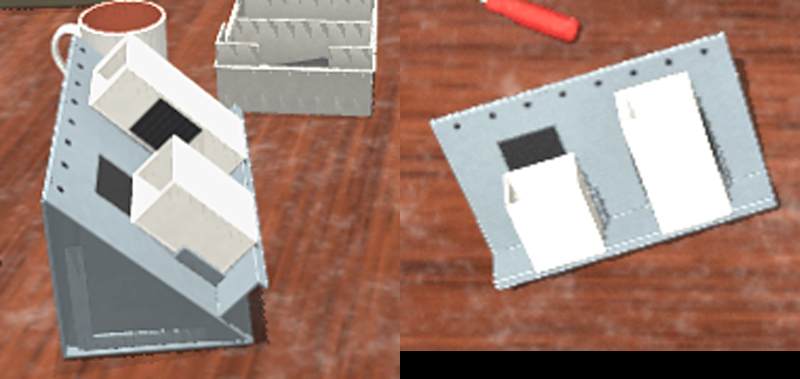

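```bash
cat > h.py <<'E'
import numpy as np,cv2
from station import readout,cams
from scipy.spatial.transform import Rotation as R
def ray(c,uv):
    p=cv2.undistortPoints(np.array(uv,float).reshape(-1,1,2),c["intrinsics"],np.array(c["dist"],float)).reshape(-1,2)
    rot=np.array(c["rotation"]); M=R.from_quat(rot).as_matrix() if rot.size==4 else rot
    return np.array(c["eye"]),(np.c_[p,np.ones(len(p))]@M.T)
def plane(c,uv,z):
    e,d=ray(c,uv); return e+d*((z-e[2])/d[:,2])[:,None]
def tri(c1,uv1,c2,uv2):
    e1,D1=ray(c1,uv1);e2,D2=ray(c2,uv2);out=[]
    for d1,d2 in zip(D1,D2):
        s,_,_,_=np.linalg.lstsq(np.c_[d1,-d2],e2-e1,rcond=None)
        a,b=e1+s[0]*d1,e2+s[1]*d2; out.append(np.r_[(a+b)/2,np.linalg.norm(a-b)])
    return np.array(out)
E
python3 - <<'E'
from h import *
np.set_printoptions(precision=3,suppress=True)
S,T=cams.snapshot("side"),cams.snapshot("top")
# crops: side px=(x/400*190+170, y/379*180+225); top=( (x-400)/400*165+155, y/351*145+145)
s=lambda x,y:(x/400*190+170,y/379*180+225)
t=lambda x,y:((x-400)/400*165+155,y/351*145+145)
names=["rack top-left(+y)","rack top-right","ledge +y corner","can top-face upper +y","can topface upper -y","can topface lower -y","cup topface upper +y","cup upper -y","cup lower +y"]
sp=[(43,200),(82,38),(265,285),(89,103),(127,36),(242,112),(132,203),(173,136),(0,0)]
tp=[(432,122),(723,34),(498,288),(619,95),(690,73),(731,205),(506,177),(575,154),(0,0)]
print(names);print(tri(S,[s(*p) for p in sp],T,[t(*p) for p in tp]))
print("tray corners z=.05",plane(T,[(349,206),(447,199),(454,270),(356,280)],.06))
print("others z0",plane(T,[(353,160),(402,333),(328,314)],.02))
E
```

```text
['rack top-left(+y)', 'rack top-right', 'ledge +y corner', 'can top-face upper +y', 'can topface upper -y', 'can topface lower -y', 'cup topface upper +y', 'cup upper -y', 'cup lower +y']
[[0.631 0.317 0.13  0.002]
 [0.702 0.081 0.128 0.006]
 [0.499 0.277 0.051 0.002]
 [0.658 0.168 0.116 0.004]
 [0.66  0.104 0.144 0.02 ]
 [0.567 0.076 0.068 0.006]
 [0.592 0.263 0.096 0.005]
 [0.596 0.2   0.113 0.023]
 [0.612 0.512 0.37  0.141]]
tray corners z=.05 [[ 0.621 -0.041  0.06 ]
 [ 0.637 -0.244  0.06 ]
 [ 0.49  -0.258  0.06 ]
 [ 0.468 -0.056  0.06 ]]
others z0 [[ 0.725 -0.05   0.02 ]
 [ 0.357 -0.156  0.02 ]
 [ 0.396  0.     0.02 ]]
```

Call:
send_rows --commands "85 1 -1 -1 1; 85 1 -1 -1 0.375; 85 1 -1 -1 0; 85 1 -1 -1 0; 85 1 -1 -1 0; 85 1 -1 -1 0; 85 1 -1 -1 0; 85 1 -1 -1 0; 85 1 -1 -1 0; 85 1 -1 -1 0; 85 1 -1 -1 0; 85 1 -1 -1 0; 85 1 -1 -1 0; 85 1 -1 -1 0; 85 1 -1 -1 0; 85 1 -1 -1 0; 85 1 -1 -1 0; 85 1 -1 -1 0; 85 1 -1 -1 0; 85 1 -1 -1 0"

```text
t: 1.87
tcp_pos: [0.5013, -0.0779, 0.6402]
tool_rot: [0.989, 0.145, -0.0, -0.0]
force: [0.7, -0.5, -0.2]
finger_gap: 0.996
gripper_force: 0.0
```

```bash
python3 - <<'E'
from h import *
s=readout.sense()
for k in s: print(k,np.round(s[k],4))
print(R.from_quat(s["tool_rot"]).as_matrix().round(3))
E
```

```text
t 1.8667
q [-3.7460e-01  1.6040e-01  9.4390e-01 -1.0000e-04  2.0374e+00  9.0530e-01]
qd [ 6.851e-01  2.650e-01 -9.144e-01 -2.000e-04  6.473e-01  6.800e-01]
tau [ -2.0714 -33.1134 -20.6663   0.0371  -0.2648  -0.4475]
tcp_pos [ 0.5013 -0.0779  0.6402]
tool_rot [ 9.894e-01  1.449e-01 -1.000e-04 -0.000e+00]
force [ 0.7099 -0.4636 -0.226 ]
ft_torque [-0.0344 -0.0046 -0.0343]
gripper_force 0.0
finger_gap 0.9962
[[ 0.958  0.287 -0.   ]
 [ 0.287 -0.958  0.   ]
 [-0.    -0.    -1.   ]]
```

Call:
send_rows --commands "85 1 -1 -1 0; 85 1 -1 -1 0; 85 1 -1 -1 0; 85 1 -1 -1 0; 85 1 -1 -1 0; 85 1 -1 -1 0; 85 1 -1 -1 0; 85 1 -1 -1 0; 85 1 -1 -1 0; 85 1 -1 -1 0"

```text
t: 2.7
tcp_pos: [0.5776, 0.1582, 0.7617]
tool_rot: [0.989, 0.145, 0.023, -0.002]
force: [0.1, -0.1, -0.0]
finger_gap: 0.996
gripper_force: 0.0
```

```bash
python3 - <<'E'
from h import *
s=readout.sense()
for k in ("q","tcp_pos"): print(k,np.round(s[k],4))
print(R.from_quat(s["tool_rot"]).as_matrix().round(3))
E
```

```text
q [0.0777 0.4328 0.2191 0.0103 2.4439 1.3653]
tcp_pos [0.5776 0.1582 0.7617]
[[ 0.957  0.287  0.045]
 [ 0.287 -0.958  0.01 ]
 [ 0.046  0.003 -0.999]]
```

Call:
send_rows --commands "85 1 0 0 0; 85 1 0 0 0; 85 1 0 0 0; 85 1 0 0 0; 85 1 0 0 0; 85 1 0 0 0"

```text
t: 3.2
tcp_pos: [0.6486, 0.1782, 0.7111]
tool_rot: [0.989, 0.144, 0.042, -0.004]
force: [0.0, -0.4, -0.8]
finger_gap: 0.995
gripper_force: 0.0
```

```bash
python3 - <<'E'
from h import *
s=readout.sense()
for k in ("q","tcp_pos"): print(k,np.round(s[k],4))
print(R.from_quat(s["tool_rot"]).as_matrix().round(3))
E
```

```text
q [0.0971 0.5173 0.2195 0.0165 2.3202 1.3902]
tcp_pos [0.6486 0.1782 0.7111]
[[ 0.955  0.285  0.083]
 [ 0.285 -0.958  0.02 ]
 [ 0.085  0.004 -0.996]]
```

```bash
cat > kin.py <<'E'
import numpy as np
from scipy.optimize import least_squares
from scipy.spatial.transform import Rotation as R
# params: h,a1,L1,e(elbow offset),L2,d,lat
def rz(a):return R.from_euler('z',a)
def ry(a):return R.from_euler('y',a)
def fk(q,P):
    h,a1,L1,e,L2,d,lat=P
    A=rz(q[0]); p=np.array([0,0,h])+A.apply([a1,lat,0])
    A=A*ry(q[1]); p=p+A.apply([0,0,L1])
    A=A*ry(q[2]); p=p+A.apply([e,0,L2])
    A=A*rz(q[3])*ry(q[4]); p=p+A.apply([0,0,d])
    A=A*rz(q[5]+np.pi/2*0)
    return p,A
Q=[[-1.3625,.5285,1.4339,0,1.1814,-.1785],[-.3746,.1604,.9439,-.0001,2.0374,.9053],[.0777,.4328,.2191,.0103,2.4439,1.3653],[.0971,.5173,.2195,.0165,2.3202,1.3902]]
X=[[.2356,-.5781,.2383],[.5013,-.0779,.6402],[.5776,.1582,.7617],[.6486,.1782,.7111]]
E
python3 - <<'E'
from kin import *
f=lambda P:np.concatenate([fk(q,P)[0]-x for q,x in zip(Q,X)]+[P*1e-4])
s=least_squares(f,[.3,0,.45,0,.43,.25,.11])
print(s.x.round(4),np.abs(s.fun[:12]).max())
for q in Q: print(fk(q,s.x)[1].as_matrix().round(3).tolist())
E
```

```text
[2.756e-01 1.000e-04 5.877e-01 1.140e-01 3.917e-01 2.899e-01 1.110e-01] 3.709312251209962e-05
[[-0.377, 0.926, -0.0], [0.926, 0.377, 0.002], [0.002, 0.0, -1.0]]
[[-0.287, 0.958, -0.0], [0.958, 0.287, -0.0], [-0.0, -0.0, -1.0]]
[[-0.287, 0.957, 0.045], [0.958, 0.287, 0.01], [-0.003, 0.046, -0.999]]
[[-0.285, 0.955, 0.083], [0.958, 0.285, 0.02], [-0.004, 0.085, -0.996]]
```

```bash
python3 - <<'E'
import cv2,numpy as np
a=cv2.imread("pics/side0.png")[238:363,200:310]; b=cv2.imread("pics/top0.png")[155:265,190:310]
a=cv2.resize(a,None,fx=4,fy=4,interpolation=cv2.INTER_CUBIC); b=cv2.resize(b,None,fx=3,fy=3,interpolation=cv2.INTER_CUBIC)
o=np.zeros((500,800,3),np.uint8); o[:,:440]=a;o[:330,440:]=b
o=np.uint8(255*(o/255.)**1.5)
cv2.imwrite("pics/crop1.png",o)
E
```

```text
(no output)
```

View pics/crop1.png

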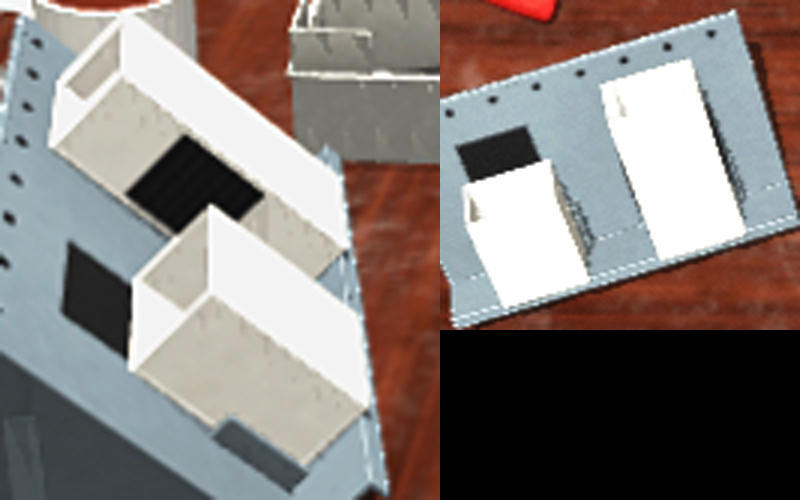

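```bash
python3 - <<'E'
from h import *
np.set_printoptions(precision=4,suppress=True)
S,T=cams.snapshot("side"),cams.snapshot("top")
s=lambda x,y:(x/4+200,y/4+238)
t=lambda x,y:((x-440)/3+190,y/3+155)
sp=[(125,79),(122,13),(345,186),(345,246), (212,293),(210,206),(370,405)]
tp=[(602,86),(692,60),(745,232),(662,260), (468,186),(549,160),(503,307)]
P=tri(S,[s(*p) for p in sp],T,[t(*p) for p in tp]);print(P)
P=P[:,:3]
c=P[:4].mean(0);print("center",c)
ax=(P[0]+P[1]-P[2]-P[3])/2;la=(P[0]+P[3]-P[1]-P[2])/2
print("len",np.linalg.norm(ax),ax/np.linalg.norm(ax),"width",np.linalg.norm(la),la/np.linalg.norm(la))
E
```

```text
[[0.6406 0.1619 0.1456 0.0242]
 [0.6598 0.1045 0.1465 0.0203]
 [0.5633 0.0768 0.0553 0.004 ]
 [0.5463 0.134  0.0602 0.0024]
 [0.5784 0.255  0.1115 0.024 ]
 [0.5956 0.2009 0.1144 0.0245]
 [0.512  0.2426 0.0614 0.0006]]
center [0.6025 0.1193 0.1019]
len 0.13290942643212472 [0.7178 0.2093 0.664 ] width 0.06014984555774033 [-0.3006  0.9532  0.0335]
```

```bash
python3 - <<'E'
from h import *
np.set_printoptions(precision=4,suppress=True)
S,T=cams.snapshot("side"),cams.snapshot("top")
s=lambda x,y:(x/4+200,y/4+238)
t=lambda x,y:((x-440)/3+190,y/3+155)
sp=[(50,145),(60,82),(345,186),(345,246),(130,368),(370,405)]
tp=[(602,86),(692,60),(745,232),(662,260),(463,186),(503,307)]
P=tri(S,[s(*p) for p in sp],T,[t(*p) for p in tp]);print(P);P=P[:,:3]
la=P[0]-P[1]+P[3]-P[2]; la[2]=0; u=la/np.linalg.norm(la); up=np.array([u[1],-u[0],0]); print("u",u,np.degrees(np.arctan2(up[1],up[0])))
e,D=ray(S,[s(125,79),s(122,13),s(325,275),s(212,293),s(300,462)])
for d,ref in zip(D,[P[3],P[2],P[3],P[5],P[5]]):
    X=e+d*((ref-e)@u)/(d@u); print("plane hit",X,"s,z,u",X@up,X[2],X@u)
for X in P: print("s,z,u",X@up,X[2],X@u)
E
```

```text
[[0.6579 0.1699 0.1166 0.0022]
 [0.6762 0.1108 0.1138 0.0023]
 [0.5633 0.0768 0.0553 0.004 ]
 [0.5463 0.134  0.0602 0.0024]
 [0.5935 0.2675 0.0844 0.0017]
 [0.512  0.2426 0.0614 0.0006]]
u [-0.2909  0.9567  0.    ] 16.912910146138476
plane hit [0.629  0.1591 0.1436] s,z,u 0.6480885656177071 0.14361888533410394 -0.03073428122133652
plane hit [0.6497 0.103  0.1453] s,z,u 0.6515358954039905 0.14526806154257055 -0.09042601212988023
plane hit [0.5559 0.1369 0.0468] s,z,u 0.5716817491690002 0.04675320063257532 -0.03073428122133651
plane hit [0.5646 0.2586 0.1141] s,z,u 0.6154653005247094 0.11410329546618447 0.08318747557756294
plane hit [0.5377 0.2505 0.0378] s,z,u 0.5873517886071217 0.03781319396785221 0.08318747557756292
s,z,u 0.6788651128331137 0.11662197081614914 -0.028849308464890634
s,z,u 0.6792215115832625 0.11384817405826819 -0.09075725405936393
s,z,u 0.5612931594364865 0.05529263374984697 -0.09042601212988022
s,z,u 0.5616495581866353 0.06021855466954737 -0.030734281221336437
s,z,u 0.6456663830884845 0.08441555215541868 0.08326800419097073
s,z,u 0.5604295411320858 0.06143564266371235 0.08318747557756288
```

```bash
cat >> kin.py <<'E'
PP=[.2756,.0001,.5877,.1140,.3917,.2899,.1110]
lo=np.array([-3.08,-.75,.22,-1.43,0,-2.85]);hi=np.array([3.08,2.2,2.44,4.57,2.65,2.85])
def tcp(q):
    p,A=fk(q,PP);return p,A*rz(np.pi/2)
def toolrot(az,tau,spin=0):  # tool x along azimuth az, tilted outward by tau, spun about tool z
    x=np.array([np.cos(az),np.sin(az),0]);z0=np.array([0,0,-1.])
    z=np.sin(tau)*x+np.cos(tau)*z0; xx=np.cos(tau)*x-np.sin(tau)*z0
    return R.from_matrix(np.c_[xx,np.cross(z,xx),z])*rz(spin)
def ik(p,Rt,seeds):
    best=None
    for s in seeds:
        f=lambda q:np.r_[tcp(q)[0]-p,0.3*(Rt.inv()*tcp(q)[1]).as_rotvec()]
        r=least_squares(f,np.clip(s,lo+1e-3,hi-1e-3),bounds=(lo,hi),max_nfev=80)
        if best is None or r.cost<best.cost:best=r
    return best
E
python3 - <<'E'
from kin import *
np.set_printoptions(precision=2,suppress=True)
az=np.radians(16.9);d=np.radians
def seeds(p):
    a=np.arctan2(p[1],p[0])-.18
    return [[a,.3,1.8,q4,q5,q6] for q4,q5 in((0,1.),(3.1,.5),(1.5,.7)) for q6 in(1.4,-1.6,0)]
for name,p in(("can",[.611,.1225,.087]),("above",[.611,.1225,.25])):
  for t in(0,10,20,30,45,60):
    r=ik(np.array(p),toolrot(az,d(t)),seeds(p)); print(name,t,r.cost<1e-8,r.x)
for z in(.25,.35):
 for t in(30,45,60,75):
  for azt in(-20,17):
   r=ik(np.array([.58,-.15,z]),toolrot(d(azt),d(t),np.pi),seeds([.58,-.15])); print("tray",z,t,azt,r.cost<1e-8,r.x)
E
```

```text
can 0 True [0.02 0.72 1.55 0.   0.87 1.29]
can 10 True [-0.01  0.68  1.69  0.09  0.61  1.2 ]
can 20 True [-0.03  0.66  1.82  0.33  0.35  0.95]
can 30 True [-0.07  0.68  1.94  1.4   0.18 -0.14]
can 45 True [-0.12  0.76  2.1   2.56  0.54 -1.36]
can 60 True [-0.17  0.94  2.21  2.68  1.05 -1.57]
above 0 True [ 0.02  0.51  1.43 -0.    1.2   1.29]
above 10 True [-0.01  0.45  1.56  0.06  0.97  1.24]
above 20 True [-0.03  0.4   1.69  0.17  0.72  1.13]
above 30 True [-0.07  0.37  1.82  0.39  0.48  0.91]
above 45 True [-0.12  0.39  2.01  1.55  0.29 -0.28]
above 60 True [-0.17  0.49  2.17  2.43  0.64 -1.21]
tray 0.25 30 -20 True [-0.47  0.34  1.88  0.15  0.4  -1.82]
tray 0.25 30 17 False [-0.62  0.37  1.79  0.58  0.74 -2.85]
tray 0.25 45 -20 True [-0.49  0.36  2.06  2.15  0.12  2.46]
tray 0.25 45 17 True [-0.76  0.41  1.96  1.2   0.72  2.73]
tray 0.25 60 -20 True [-0.51  0.48  2.23  2.9   0.62  1.69]
tray 0.25 60 17 True [-0.86  0.51  2.09  1.62  0.92  2.21]
tray 0.25 75 -20 True [-0.52  0.7   2.35  2.96  1.22  1.59]
tray 0.25 75 17 True [-0.93  0.68  2.17  1.83  1.22  1.86]
tray 0.35 30 -20 True [-0.47  0.2   1.74  0.1   0.68 -1.75]
tray 0.35 30 17 True [-0.64  0.24  1.69  0.52  0.95 -2.76]
tray 0.35 45 -20 True [-0.49  0.18  1.94  0.38  0.27 -2.04]
tray 0.35 45 17 False [-0.8   0.26  1.92  1.11  0.84  2.85]
tray 0.35 60 -20 True [-0.51  0.22  2.12  2.61  0.27  2.  ]
tray 0.35 60 17 True [-0.86  0.29  1.99  1.39  0.94  2.6 ]
tray 0.35 75 -20 True [-0.52  0.37  2.27  2.91  0.82  1.68]
tray 0.35 75 17 True [-0.93  0.42  2.11  1.7   1.16  2.2 ]
```

Call:
send_rows --commands "85 1 -1 -1 0; 85 1 -1 -1 0; 85 1 -1 -1 0; 85 1 -1 -1 0; 85 1 -1 -1 0; 85 1 -1 -1 0; 85 1 -1 -1 0; 85 1 0 -0.9 0; 85 1 0 -0.9 0; 85 1 0 -0.9 0; 85 1 0 -0.9 0; 85 1 0 -0.9 0; 85 1 0 -0.8 0; 85 1 0 -0.8 0; 85 1 0 -0.8 0"

```text
t: 4.65
tcp_pos: [0.6274, 0.2855, 0.7623]
tool_rot: [0.978, 0.144, 0.15, -0.032]
force: [0.2, 0.2, 0.8]
finger_gap: 0.999
gripper_force: 0.0
```

```bash
cat > st.py <<'E'
from h import *
s=readout.sense(); M=R.from_quat(s["tool_rot"]).as_matrix(); z=M[:,2];x=M[:,0];y=M[:,1]
np.set_printoptions(precision=4,suppress=True)
print("t",round(s["t"],2),"q",np.round(s["q"],3),"tcp",np.round(s["tcp_pos"],4),"gap",round(s["finger_gap"],3),"F",np.round(s["force"],2),"gf",s["gripper_force"])
print("tilt",np.degrees(np.arccos(-z[2])),"az z",np.degrees(np.arctan2(z[1],z[0])),"az of -y(+90)",np.degrees(np.arctan2(y[0],-y[1])),"y elev",np.degrees(np.arcsin(y[2])))
print(M.round(3).tolist())
E
python3 st.py
```

```text
t 4.65 q [0.252 0.455 0.219 0.038 2.161 1.557] tcp [0.6274 0.2855 0.7623] gap 0.999 F [0.25 0.19 0.77] gf 0.0
tilt 17.644381401358828 az z 20.42652499017861 az of -y(+90) 16.91040007464455 y elev -1.117535347603267
[[0.914, 0.291, 0.284], [0.272, -0.957, 0.106], [0.302, -0.02, -0.953]]
```

Call:
send_rows --commands "85 1 0 -0.7 0; 85 1 0 -0.7 0; 85 1 0 -0.6 0; 85 1 0 -0.6 0; 85 1 0 -0.6 0; 85 1 0 -0.5 0; 85 1 0 -0.5 0; 85 1 0 -0.5 0; 85 1 0 -0.4 0; 85 1 0 -0.4 0; 85 1 0 -0.4 0; 85 1 0 -0.3 0; 85 1 0 -0.3 0; 85 1 0 -0.3 0; 85 1 0 -0.2 0; 85 1 0 -0.2 0; 85 1 0 -0.2 0; 85 1 0 -0.1 0; 85 1 0 -0.1 0; 85 1 0 0 0"

```text
t: 6.32
tcp_pos: [0.7166, 0.2804, 0.7812]
tool_rot: [0.951, 0.141, 0.269, -0.062]
force: [0.0, 0.7, -0.6]
finger_gap: 0.997
gripper_force: 0.0
```

```bash
python3 st.py
```

```text
t 6.32 q [0.192 0.474 0.219 0.101 1.896 1.528] tcp [0.7166 0.2804 0.7812] gap 0.997 F [ 0.02  0.69 -0.57] gf 0.0
tilt 32.03594356928058 az z 21.39340369384382 az of -y(+90) 17.540828533737987 y elev -2.4074839889404074
[[0.816, 0.301, 0.494], [0.235, -0.953, 0.193], [0.529, -0.042, -0.848]]
```

Call:
send_rows --commands "85 1 0 -0.3 0; 85 1 0 -0.3 0; 85 1 0 -0.3 0; 85 1 0 -0.3 0; 85 1 0 -0.3 0; 85 1 0 -0.2 0; 85 1 0 -0.2 0; 85 1 0 -0.2 0; 85 1 0 -0.2 0; 85 1 0 -0.2 0; 85 1 0 -0.2 0; 85 1 0 -0.1 0; 85 1 0 -0.1 0; 85 1 0 -0.1 0; 85 1 0 -0.1 0; 85 1 0 -0.1 0; 85 1 0 0 0; 85 1 0 0 0; 85 1 0 0 0; 85 1 0 0 0"

```text
t: 7.98
tcp_pos: [0.7831, 0.2777, 0.8232]
tool_rot: [0.909, 0.134, 0.385, -0.087]
force: [0.8, 0.1, -1.1]
finger_gap: 0.994
gripper_force: 0.0
```

Call:
send_rows --commands "85 1 0 0 0; 85 1 0 0 0; 85 1 0 0 0; 85 1 0 0 0; 85 1 0 0 0; 85 1 0 0.1 0; 85 1 0 0.1 0; 85 1 0 0.1 0; 85 1 0 0.1 0"

```text
t: 8.73
tcp_pos: [0.8131, 0.2792, 0.842]
tool_rot: [0.885, 0.13, 0.436, -0.097]
force: [0.7, -0.3, -0.9]
finger_gap: 0.992
gripper_force: 0.0
```

```bash
python3 st.py
```

```text
t 8.73 q [0.141 0.491 0.219 0.178 1.517 1.499] tcp [0.8131 0.2792 0.842 ] gap 0.992 F [ 0.69 -0.3  -0.87] gf 0.0
tilt 53.103460458517965 az z 20.859026486678424 az of -y(+90) 18.351083992087062 y elev -3.3358449749381545
[[0.585, 0.314, 0.747], [0.145, -0.948, 0.285], [0.798, -0.058, -0.6]]
```

Call:
send_rows --commands "85 0.7 1 0 0; 85 0.7 1 0 0; 85 0.7 1 0 0; 85 0.7 1 0 0; 85 0.7 1 0 0; 85 0.7 1 0 0; 85 0.7 1 0 0; 85 0.7 1 0 0; 85 0.7 1 0 0; 85 0.7 1 0 0; 85 1 0.5 0 0; 85 1 0.5 0 0; 85 1 0 0 0; 85 1 0 0 0"

```text
t: 9.9
tcp_pos: [0.8757, 0.0871, 0.8707]
tool_rot: [0.852, 0.119, 0.501, -0.1]
force: [-0.3, -0.4, 0.8]
finger_gap: 1.002
gripper_force: 0.0
```

```bash
python3 st.py
```

```text
t 9.9 q [-0.17   0.501  0.219  0.444  1.424  1.3  ] tcp [0.8757 0.0871 0.8707] gap 1.002 F [-0.34 -0.36  0.78] gf 0.0
tilt 61.37716905484388 az z 19.215830891089254 az of -y(+90) 17.630032792954317 y elev -2.9029463130086874
[[0.471, 0.302, 0.829], [0.103, -0.952, 0.289], [0.876, -0.051, -0.479]]
```

```bash
cat > path.py <<'E'
from kin import *
from h import readout
def follow(q,legs):
    p,A=tcp(q); print("start",p.round(4))
    for n,d,sp in legs:   # n rows, tool shift per row (mm), spin deg per row
        big=np.zeros(6)
        for i in range(n):
            p=p+A.apply(np.array(d)/1000); A=A*rz(np.radians(sp))
            r=ik(p,A,[q])
            if r.cost>1e-7: print(" unreached row",i,r.cost,r.x.round(2))
            big=np.maximum(big,abs(r.x-q));q=r.x
        print(n,d,sp,"p",p.round(4),"q",q.round(2),"maxstep*12",(big*12).round(2))
    return q
E
python3 - <<'E'
from path import *
q=readout.sense()["q"]
q=follow(np.array(q),[(1,(0,0,0),-2.2),(38,(-20,-1.5,0),0),(2,(-20,-1.5,0),0)])
p,A=tcp(q);print("to pre",A.inv().apply(np.array([.520,.0905,.148])-p),"to grasp",A.inv().apply(np.array([.6198,.1252,.0906])-p))
E
```

```text
start [0.8766 0.0875 0.8714]
1 (0, 0, 0) -2.2 p [0.8766 0.0875 0.8714] q [-0.17  0.5   0.22  0.44  1.42  1.26] maxstep*12 [0.   0.01 0.01 0.   0.01 0.46]
 unreached row 37 3.881522188178976e-05 [-0.59  0.64  2.44  2.18  1.02 -1.49]
38 (-20, -1.5, 0) 0 p [0.5098 0.0355 0.2053] q [-0.59  0.64  2.44  2.18  1.02 -1.49] maxstep*12 [0.28 0.87 1.72 0.95 0.95 1.36]
 unreached row 0 0.00018286851204680227 [-0.6   0.68  2.44  2.17  1.03 -1.52]
 unreached row 1 0.0004159646836394421 [-0.62  0.74  2.44  2.16  1.05 -1.56]
2 (-20, -1.5, 0) 0 p [0.4905 0.0328 0.1703] q [-0.62  0.74  2.44  2.16  1.05 -1.56] maxstep*12 [0.23 0.63 0.   0.14 0.2  0.5 ]
to pre [-0.0089917  -0.05512344  0.03946924] to grasp [-0.00362098 -0.05025557  0.15949569]
```

```bash
python3 - <<'E'
from path import *
q=readout.sense()["q"]
q=follow(np.array(q),[(1,(0,0,0),-2.2),(40,(-20,-2.8,2.5),0),(3,(0,0,20),0)])
p,A=tcp(q);print("to grasp",A.inv().apply(np.array([.6198,.1252,.0906])-p))
# lift, go to tray, spin
q2=follow(q,[(10,(15,0,-15),0),(12,(5,20,0),0),(45,(0,0,0),4)])
E
```

```text
start [0.8766 0.0875 0.8714]
1 (0, 0, 0) -2.2 p [0.8766 0.0875 0.8714] q [-0.17  0.5   0.22  0.44  1.42  1.26] maxstep*12 [0.   0.01 0.01 0.   0.01 0.46]
40 (-20, -2.8, 2.5) 0 p [0.5567 0.1109 0.1233] q [-0.27  0.92  2.37  2.57  1.19 -1.64] maxstep*12 [0.06 0.87 1.7  1.37 0.98 1.57]
3 (0, 0, 20) 0 p [0.6065 0.1283 0.0945] q [-0.18  0.94  2.22  2.63  1.09 -1.56] maxstep*12 [0.38 0.12 0.58 0.25 0.41 0.34]
to grasp [0.00226516 0.00723365 0.01205669]
start [0.6065 0.1283 0.0945]
10 (15, 0, -15) 0 p [0.5509 0.1058 0.298 ] q [-0.29  0.33  2.28  2.19  0.69 -1.06] maxstep*12 [0.15 0.8  0.24 1.03 0.57 1.18]
12 (5, 20, 0) 0 p [ 0.6553 -0.1131  0.3466] q [-0.69  0.38  1.88  1.47  0.85 -0.49] maxstep*12 [0.59 0.14 0.48 1.06 0.21 0.72]
45 (0, 0, 0) 4 p [ 0.6553 -0.1131  0.3466] q [-0.69  0.38  1.88  1.47  0.85  2.66] maxstep*12 [0.   0.   0.   0.   0.   0.84]
```

Call:
send_rows --commands "85 -1 -0.14 0.12 -0.55; 85 -1 -0.14 0.12 0; 85 -1 -0.14 0.12 0; 85 -1 -0.14 0.12 0; 85 -1 -0.14 0.12 0; 85 -1 -0.14 0.12 0; 85 -1 -0.14 0.12 0; 85 -1 -0.14 0.12 0; 85 -1 -0.14 0.12 0; 85 -1 -0.14 0.12 0; 85 -1 -0.14 0.12 0; 85 -1 -0.14 0.12 0; 85 -1 -0.14 0.12 0; 85 -1 -0.14 0.12 0; 85 -1 -0.14 0.12 0; 85 -1 -0.14 0.12 0; 85 -1 -0.14 0.12 0; 85 -1 -0.14 0.12 0; 85 -1 -0.14 0.12 0; 85 -1 -0.14 0.12 0"

```text
t: 11.57
tcp_pos: [0.7128, 0.0999, 0.4985]
tool_rot: [0.849, 0.136, 0.503, -0.09]
force: [0.5, -0.1, 0.0]
finger_gap: 0.995
gripper_force: 0.0
```

Call:
send_rows --commands "85 -1 -0.14 0.12 0; 85 -1 -0.14 0.12 0; 85 -1 -0.14 0.12 0; 85 -1 -0.14 0.12 0; 85 -1 -0.14 0.12 0; 85 -1 -0.14 0.12 0; 85 -1 -0.14 0.12 0; 85 -1 -0.14 0.12 0; 85 -1 -0.14 0.12 0; 85 -1 -0.14 0.12 0; 85 -1 -0.14 0.12 0; 85 -1 -0.14 0.12 0; 85 -1 -0.14 0.12 0; 85 -1 -0.14 0.12 0; 85 -0.5 0 0 0; 85 0 0 0 0"

```text
t: 12.9
tcp_pos: [0.5945, 0.1055, 0.2257]
tool_rot: [0.851, 0.136, 0.5, -0.09]
force: [-0.1, -0.8, 0.1]
finger_gap: 0.996
gripper_force: 0.0
```

```bash
cat >> st.py <<'E'
import sys
if len(sys.argv)>3: print("to target (tool mm)",1000*M.T@(np.array(list(map(float,sys.argv[1:4])))-s["tcp_pos"]))
E
python3 st.py .6198 .1252 .0906
```

```text
t 12.9 q [-0.255  0.56   2.233  2.385  0.791 -1.278] tcp [0.5945 0.1055 0.2257] gap 0.996 F [-0.09 -0.85  0.1 ] gf 0.0
tilt 61.05889955376031 az z 19.30580713270935 az of -y(+90) 18.725878810381243 y elev -1.048624516310246
[[0.464, 0.321, 0.826], [0.14, -0.947, 0.289], [0.875, -0.018, -0.484]]
to target (tool mm) [-103.7374   -8.0554   91.9744]
```

Call:
send_rows --commands "85 -0.86 -0.067 0.39 0; 85 -0.86 -0.067 0.39 0; 85 -0.86 -0.067 0.39 0; 85 -0.86 -0.067 0.39 0; 85 -0.86 -0.067 0.39 0; 85 -0.86 -0.067 0.39 0; 85 0 0 0 0"

```text
t: 13.48
tcp_pos: [0.5849, 0.1119, 0.112]
tool_rot: [0.85, 0.136, 0.5, -0.09]
force: [-0.2, -0.8, -0.3]
finger_gap: 0.993
gripper_force: 0.0
```

```bash
python3 st.py .6198 .1252 .0906; python3 - <<'E'
from h import *
a=cams.snapshot("side")["pixels"][220:400,170:360,::-1];b=cams.snapshot("top")["pixels"][140:320,155:345,::-1]
o=np.hstack([cv2.resize(a,(400,379)),cv2.resize(b,(400,379))]);cv2.imwrite("pics/pre.png",o)
E
```

```text
t 13.48 q [-0.244  0.906  2.286  2.575  1.109 -1.581] tcp [0.5849 0.1119 0.112 ] gap 0.993 F [-0.19 -0.77 -0.3 ] gf 0.0
tilt 61.13795821247136 az z 19.312326925366126 az of -y(+90) 18.748385232439613 y elev -1.0230548918554774
[[0.462, 0.321, 0.827], [0.14, -0.947, 0.29], [0.876, -0.018, -0.483]]
to target (tool mm) [-0.752  -1.0283 43.001 ]
```

View pics/pre.png

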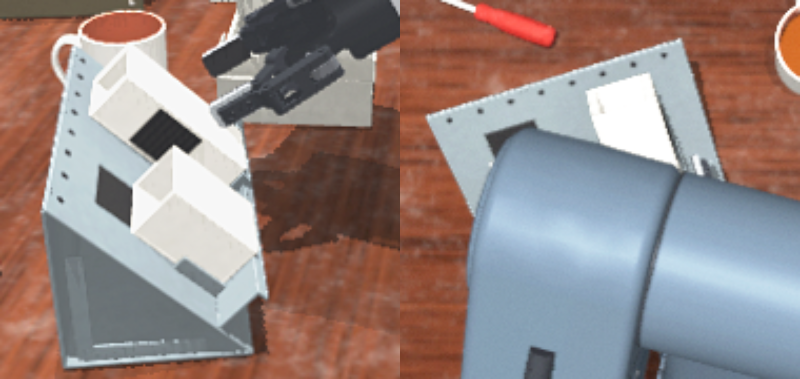

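Call:
send_rows --commands "85 0 -0.02 0.72 0; 85 0 -0.02 0.72 0; 85 0 0 0.71 0; 85 0 0 0 0; 0 0 0 0 0; 0 0 0 0 0; 0 0 0 0 0; 0 0 0 0 0; 0 0 0 0 0; 0 0 0 0 0" --grip_force 60

```text
t: 14.42
tcp_pos: [0.6188, 0.1249, 0.0963]
tool_rot: [0.849, 0.136, 0.503, -0.09]
force: [-3.3, 1.0, 6.4]
finger_gap: 0.743
gripper_force: 66.8
```

```bash
python3 st.py .6198 .1252 .0906
```

```text
t 14.42 q [-0.187  0.924  2.192  2.611  1.051 -1.537] tcp [0.6188 0.1249 0.0963] gap 0.743 F [-3.32  0.98  6.42] gf 66.82156565429977
tilt 61.47653668280808 az z 19.26742350572525 az of -y(+90) 18.746245446853028 y elev -0.9588511295715233
[[0.457, 0.321, 0.829], [0.14, -0.947, 0.29], [0.878, -0.017, -0.478]]
to target (tool mm) [-4.5289  0.119   3.6433]
```

Call:
send_rows --commands "0 0.14 0 -0.48 0; 0 0.29 0 -0.96 0; 0 0.29 0 -0.96 0; 0 0.29 0 -0.96 0; 0 0.88 0 -0.48 0; 0 0.88 0 -0.48 0; 0 0.88 0 -0.48 0; 0 0.88 0 -0.48 0; 0 0.88 0 -0.48 0; 0 0.88 0 -0.48 0; 0 0 0 0 0; 0 0 0 0 0; 0 0 0 0 0; 0 0 0 0 0"

```text
t: 15.58
tcp_pos: [0.5729, 0.1058, 0.2621]
tool_rot: [0.851, 0.135, 0.5, -0.09]
force: [1.1, 0.0, -4.8]
finger_gap: 0.734
gripper_force: 68.5
```

```bash
python3 st.py; python3 - <<'E'
from h import *
for i in range(2):
    s=readout.sense();print(s["t"],np.round(s["force"],2),np.round(s["ft_torque"],3))
    a=cams.snapshot("side")["pixels"][100:400,130:480,::-1]
cv2.imwrite("pics/lift.png",cv2.resize(a,(700,600)))
b=cams.snapshot("top")["pixels"][:,:,::-1];cv2.imwrite("pics/lift_top.png",b)
E
```

```text
t 15.58 q [-0.27   0.445  2.258  2.3    0.731 -1.179] tcp [0.5729 0.1058 0.2621] gap 0.734 F [ 1.07  0.02 -4.78] gf 68.48549485188414
tilt 61.02265160757474 az z 19.220438000531214 az of -y(+90) 18.63332015472008 y elev -1.0600373692244853
[[0.464, 0.319, 0.826], [0.139, -0.947, 0.288], [0.875, -0.019, -0.484]]
15.5833 [ 1.07  0.02 -4.78] [-0.398  0.995  0.003]
15.6333 [-0.26  0.68 -5.65] [-0.407  0.987  0.054]
```

View pics/lift.png

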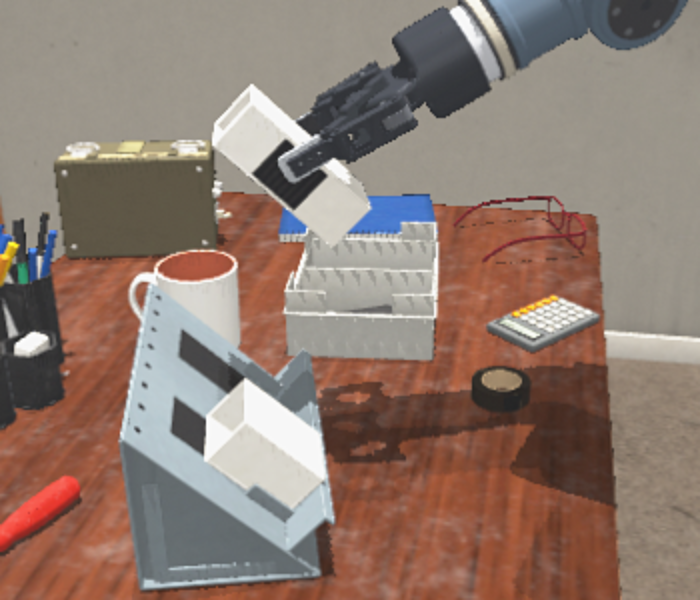

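```bash
python3 - <<'E'
from path import *
q=np.array(readout.sense()["q"])
q=follow(q,[(13,(-6.2,18.6,-4.4),0),(45,(0,0,0),4)])
E
python3 - <<'E'
# tray corners from the later top view: white mask
import cv2
from h import *
b=cv2.imread("pics/lift_top.png");hsv=cv2.cvtColor(b,cv2.COLOR_BGR2HSV)
m=cv2.inRange(hsv,(0,0,130),(180,50,255));m[:, :335]=0;m[:185]=0;m[300:]=0;m[:,465:]=0
cs,_=cv2.findContours(m,cv2.RETR_EXTERNAL,cv2.CHAIN_APPROX_SIMPLE);c=max(cs,key=cv2.contourArea);bx=cv2.boxPoints(cv2.minAreaRect(c));print(bx)
print(plane(cams.snapshot("top"),bx,.05).round(3))
E
```

```text
start [0.5746 0.1063 0.2632]
13 (-6.2, 18.6, -4.4) 0 p [ 0.5674 -0.1505  0.2158] q [-0.9   0.6   2.12  1.65  0.98 -1.07] maxstep*12 [0.72 0.16 0.3  0.7  0.36 0.19]
45 (0, 0, 0) 4 p [ 0.5674 -0.1505  0.2158] q [-0.9   0.6   2.12  1.65  0.98  2.07] maxstep*12 [0.   0.   0.   0.   0.   0.84]
[[347.64972 207.16843]
 [446.99402 196.9418 ]
 [454.63666 271.18448]
 [355.29236 281.4111 ]]
[[ 0.619 -0.039  0.05 ]
 [ 0.643 -0.246  0.05 ]
 [ 0.488 -0.261  0.05 ]
 [ 0.465 -0.055  0.05 ]]
```

Call:
send_rows --commands "0 -0.31 0.93 -0.22 0; 0 -0.31 0.93 -0.22 0; 0 -0.31 0.93 -0.22 0; 0 -0.31 0.93 -0.22 0; 0 -0.31 0.93 -0.22 0; 0 -0.31 0.93 -0.22 0; 0 -0.31 0.93 -0.22 0; 0 -0.31 0.93 -0.22 0; 0 -0.31 0.93 -0.22 0; 0 -0.31 0.93 -0.22 0; 0 -0.31 0.93 -0.22 0; 0 -0.31 0.93 -0.22 0; 0 -0.31 0.93 -0.22 0; 0 0 0 0 1; 0 0 0 0 1; 0 0 0 0 1; 0 0 0 0 1; 0 0 0 0 1; 0 0 0 0 1; 0 0 0 0 1"

```text
t: 17.45
tcp_pos: [0.5672, -0.151, 0.2165]
tool_rot: [0.857, -0.075, 0.465, -0.209]
force: [0.2, 0.4, -5.2]
finger_gap: 0.738
gripper_force: 68.6
```

Call:
send_rows --commands "0 0 0 0 1; 0 0 0 0 1; 0 0 0 0 1; 0 0 0 0 1; 0 0 0 0 1; 0 0 0 0 1; 0 0 0 0 1; 0 0 0 0 1; 0 0 0 0 1; 0 0 0 0 1; 0 0 0 0 1; 0 0 0 0 1; 0 0 0 0 1; 0 0 0 0 1; 0 0 0 0 1; 0 0 0 0 1; 0 0 0 0 1; 0 0 0 0 1; 0 0 0 0 1; 0 0 0 0 1"

```text
t: 19.12
tcp_pos: [0.5672, -0.151, 0.2165]
tool_rot: [-0.608, 0.609, -0.221, 0.459]
force: [-0.1, 0.4, -5.0]
finger_gap: 0.738
gripper_force: 68.5
```

Call:
send_rows --commands "0 0 0 0 1; 0 0 0 0 1; 0 0 0 0 1; 0 0 0 0 1; 0 0 0 0 1; 0 0 0 0 1; 0 0 0 0 1; 0 0 0 0 1; 0 0 0 0 1; 0 0 0 0 1; 0 0 0 0 1; 0 0 0 0 1; 0 0 0 0 1; 0 0 0 0 1; 0 0 0 0 1; 0 0 0 0 1; 0 0 0 0 1; 0 0 0 0 1"

```text
t: 20.62
tcp_pos: [0.5673, -0.151, 0.2168]
tool_rot: [-0.134, 0.85, 0.091, 0.502]
force: [0.5, -0.2, -4.3]
finger_gap: 0.735
gripper_force: 69.7
```

```bash
python3 st.py; python3 - <<'E'
from h import *
a=cams.snapshot("side")["pixels"][100:340,200:480,::-1]
print(readout.sense()["force"])
b=cams.snapshot("top")["pixels"][170:310,330:470,::-1]
o=np.hstack([cv2.resize(a,(467,400)),cv2.resize(b,(333,400))]);cv2.imwrite("pics/pour1.png",o)
E
```

```text
t 20.62 q [-0.899  0.6    2.121  1.653  0.981  2.076] tcp [ 0.5673 -0.151   0.2168] gap 0.735 F [ 0.52 -0.2  -4.29] gf 69.7296446006385
tilt 61.31806157989922 az z 19.243616244491857 az of -y(+90) -161.3745952652443 y elev 1.1298635568804498
[[-0.46, -0.319, 0.828], [-0.137, 0.947, 0.289], [-0.877, 0.02, -0.48]]
[ 0.76637549 -0.53966309 -3.80926546]
```

View pics/pour1.png

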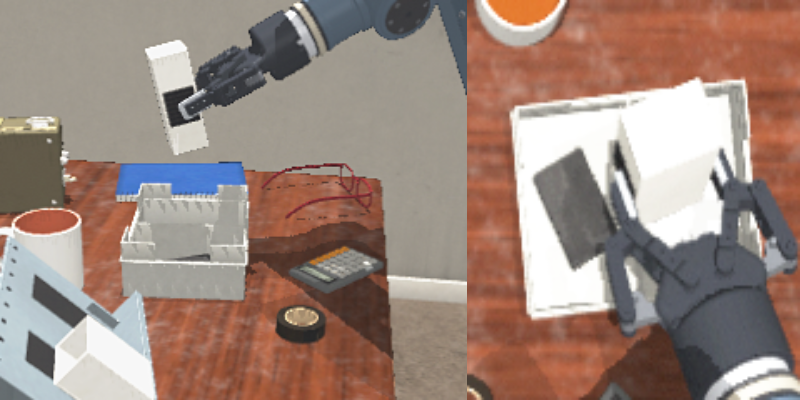

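Call:
send_rows --commands "0 0.7 0 0 1; 0 -0.7 0 0 1; 0 0.7 0 0 1; 0 -0.7 0 0 1; 0 0.7 0 0 1; 0 -0.7 0 0 -1; 0 0.7 0 0 -1; 0 -0.7 0 0 -1; 0 0.7 0 0 -1; 0 -0.7 0 0 -1; 0 0.7 0 0 -1; 0 -0.7 0 0 -1; 0 0.7 0 0 -1; 0 -0.7 0 0 -1; 0 0 0 0 -1; 0 0 0 0 0; 0 0 0 0 0; 0 0 0 0 0"

```text
t: 22.22
tcp_pos: [0.5667, -0.1501, 0.2167]
tool_rot: [-0.281, 0.813, 0.001, 0.51]
force: [0.2, 0.1, -3.5]
finger_gap: 0.739
gripper_force: 70.0
```

```bash
cat > w.py <<'E'
from h import *
F=[];
for i in range(8):
    F.append(readout.sense()["force"]); cams.snapshot("top")
F=np.array(F);print("mean F",F.mean(0).round(2),"sd",F.std(0).round(2),F[:,2].round(2))
E
python3 w.py; python3 st.py
```

```text
mean F [-0.02 -0.06 -2.91] sd [0.23 0.54 0.42] [-3.55 -3.43 -2.53 -2.62 -3.35 -2.76 -2.58 -2.5 ]
t 22.62 q [-0.899  0.599  2.124  1.655  0.98   1.72 ] tcp [ 0.5666 -0.15    0.2168] gap 0.741 F [-0.3  -1.46 -3.59] gf 69.96531720293206
tilt 61.30149530039613 az z 19.193981524129207 az of -y(+90) -151.46717666112403 y elev -16.5106493705931
[[-0.323, -0.458, 0.828], [-0.455, 0.842, 0.288], [-0.83, -0.284, -0.48]]
```

Call:
send_rows --commands "0 0.7 0 0 1; 0 -0.7 0 0 1; 0 0.7 0 0 1; 0 -0.7 0 0 1; 0 0.7 0 0 1; 0 -0.7 0 0 1; 0 0.7 0 0 1; 0 -0.7 0 0 1; 0 0.7 0 0 1; 0 -0.7 0 0 1; 0 0.7 0 0 -1; 0 -0.7 0 0 -1; 0 0.7 0 0 -1; 0 -0.7 0 0 -1; 0 0.7 0 0 -1; 0 -0.7 0 0 0; 0 0 0 0 0; 0 0 0 0 0"

```text
t: 24.12
tcp_pos: [0.5677, -0.1517, 0.2177]
tool_rot: [-0.136, 0.849, 0.089, 0.502]
force: [-0.6, -0.2, -3.4]
finger_gap: 0.735
gripper_force: 69.9
```

```bash
python3 w.py; python3 st.py; python3 - <<'E'
from h import *
a=cams.snapshot("side")["pixels"][100:340,200:480,::-1]
b=cams.snapshot("top")["pixels"][170:310,330:470,::-1]
o=np.hstack([cv2.resize(a,(467,400)),cv2.resize(b,(333,400))]);cv2.imwrite("pics/pour2.png",o)
E
```

```text
mean F [-0.25 -0.01 -2.98] sd [0.57 0.4  0.79] [-3.43 -2.67 -1.86 -3.24 -3.69 -2.7  -4.3  -1.97]
t 24.52 q [-0.9    0.599  2.12   1.651  0.98   2.076] tcp [ 0.5674 -0.1517  0.2173] gap 0.736 F [ 0.53 -0.25 -2.43] gf 69.90892609452203
tilt 61.29467792062252 az z 19.194759414158746 az of -y(+90) -161.33331764356177 y elev 0.9642351222563794
[[-0.46, -0.32, 0.828], [-0.14, 0.947, 0.288], [-0.877, 0.017, -0.48]]
```

View pics/pour2.png

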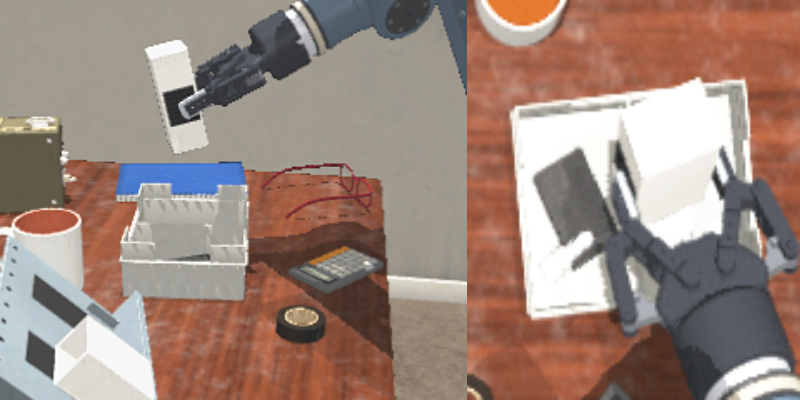

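Call:
send_rows --commands "0 0 0 0 -1; 0 0 0 0 -1; 0 0 0 0 -1; 0 0 0 0 -1; 0 0 0 0 -1; 0 0 0 0 -1; 0 0 0 0 -1; 0 0 0 0 -1; 0 0 0 0 -1; 0 0 0 0 -1; 0 0 0 0 -1; 0 0 0 0 -1; 0 0 0 0 -1; 0 0 0 0 -1; 0 0 0 0 -1; 0 0 0 0 -1; 0 0 0 0 -1; 0 0 0 0 -1; 0 0 0 0 -1; 0 0 0 0 -1"

```text
t: 26.28
tcp_pos: [0.5675, -0.1517, 0.2174]
tool_rot: [0.651, -0.563, 0.255, -0.442]
force: [0.0, 0.0, -3.4]
finger_gap: 0.74
gripper_force: 70.0
```

Call:
send_rows --commands "0 0 0 0 -1; 0 0 0 0 -1; 0 0 0 0 -1; 0 0 0 0 -1; 0 0 0 0 -1; 0 0 0 0 -1; 0 0 0 0 -1; 0 0 0 0 -1; 0 0 0 0 -1; 0 0 0 0 -1; 0 0 0 0 -1; 0 0 0 0 -1; 0 0 0 0 -1; 0 0 0 0 -1; 0 0 0 0 -1; 0 0 0 0 -1; 0 0 0 0 -1; 0 0 0 0 -1; 0 0 0 0 -1; 0 0 0 0 -1"

```text
t: 27.95
tcp_pos: [0.5675, -0.1517, 0.2174]
tool_rot: [0.86, -0.013, 0.479, -0.175]
force: [-1.1, 0.2, -2.9]
finger_gap: 0.743
gripper_force: 70.0
```

Call:
send_rows --commands "0 0 0 0 -1; 0 0 0 0 -1; 0 0 0 0 -1; 0 0 0 0 -1; 0 0 0 0 -1; 0 0 0 0 0; 0 0 0 0 0; 0 0 0 0 0"

```text
t: 28.62
tcp_pos: [0.5675, -0.1517, 0.2174]
tool_rot: [0.85, 0.135, 0.502, -0.09]
force: [-0.5, -0.4, -2.6]
finger_gap: 0.741
gripper_force: 69.9
```

```bash
python3 w.py;python3 w.py; python3 st.py
```

```text
mean F [-0.08 -0.04 -2.67] sd [0.48 0.58 0.2 ] [-2.65 -2.72 -3.03 -2.38 -2.56 -2.88 -2.71 -2.46]
mean F [-0.12 -0.07 -2.71] sd [0.37 0.32 0.43] [-3.15 -2.09 -2.71 -2.58 -3.32 -2.06 -3.03 -2.75]
t 29.42 q [-0.9    0.598  2.12   1.651  0.98  -1.066] tcp [ 0.5675 -0.1517  0.2174] gap 0.739 F [ 0.86 -0.3  -3.84] gf 69.94348523916415
tilt 61.30408891306092 az z 19.196856118961524 az of -y(+90) 18.676464371416582 y elev -0.950575737058161
[[0.46, 0.32, 0.828], [0.14, -0.947, 0.288], [0.877, -0.017, -0.48]]
```

Call:
send_rows --commands "0 0 0 0 1; 0 0 0 0 1; 0 0 0 0 1; 0 0 0 0 1; 0 0 0 0 1; 0 0 0 0 1; 0 0 0 0 1; 0 0 0 0 1; 0 0 0 0 1; 0 0 0 0 1; 0 0 0 0 1; 0 0 0 0 1; 0 0 0 0 1; 0 0 0 0 1; 0 0 0 0 1; 0 0 0 0 1; 0 0 0 0 1; 0 0 0 0 1; 0 0 0 0 1; 0 0 0 0 1"

```text
t: 31.08
tcp_pos: [0.5675, -0.1517, 0.2174]
tool_rot: [0.737, -0.444, 0.326, -0.392]
force: [-0.3, 0.7, -2.6]
finger_gap: 0.736
gripper_force: 70.0
```

Call:
send_rows --commands "0 0 0 0 1; 0 0 0 0 1; 0 0 0 0 1; 0 0 0 0 1; 0 0 0 0 1; 0 0 0 0 1; 0 0 0 0 1; 0 0 0 0 1; 0 0 0 0 1; 0 0 0 0 1; 0 0 0 0 1; 0 0 0 0 1; 0 0 0 0 1; 0 0 0 0 1; 0 0 0 0 1; 0 0 0 0 1; 0 0 0 0 1; 0 0 0 0 1; 0 0 0 0 1; 0 0 0 0 1"

```text
t: 32.75
tcp_pos: [0.5675, -0.1517, 0.2174]
tool_rot: [-0.279, 0.814, 0.002, 0.51]
force: [-0.1, 0.5, -3.1]
finger_gap: 0.738
gripper_force: 70.0
```

Call:
send_rows --commands "0 0.8 0 0 1; 0 -0.8 0 0 1; 0 0.8 0 0 1; 0 -0.8 0 0 1; 0 0.8 0 0 1; 0 -0.8 0 0 1; 0 0.8 0 0 1; 0 -0.8 0 0 1; 0 0.8 0 0 1; 0 -0.8 0 0 1; 0 0 0.8 0 -1; 0 0 -0.8 0 -1; 0 0 0.8 0 -1; 0 0 -0.8 0 -1; 0 0 0.8 0 -1; 0 0 -0.8 0 -1; 0 0.8 0 0 -1; 0 -0.8 0 0 -1; 0 0 0 0 -1; 0 0 0 0 -1"

```text
t: 34.42
tcp_pos: [0.5708, -0.1558, 0.2203]
tool_rot: [-0.282, 0.813, 0.0, 0.51]
force: [0.4, 0.0, -3.2]
finger_gap: 0.739
gripper_force: 69.9
```

```bash
python3 w.py; python3 st.py
```

```text
mean F [ 0.13 -0.02 -3.27] sd [0.5  0.68 0.36] [-3.17 -3.07 -3.66 -3.46 -3.78 -3.44 -2.66 -2.89]
t 34.82 q [-0.9    0.593  2.106  1.638  0.979  1.75 ] tcp [ 0.5706 -0.1559  0.2202] gap 0.735 F [-0.33  0.9  -2.37] gf 69.95675013899017
tilt 61.29779809782714 az z 19.197896581799444 az of -y(+90) -151.4803750936784 y elev -16.479902022804797
[[-0.323, -0.458, 0.828], [-0.455, 0.843, 0.288], [-0.83, -0.284, -0.48]]
```

Call:
send_rows --commands "0 0 0 0 -1; 0 0 0 0 -1; 0 0 0 0 -1; 0 0 0 0 -1; 0 0 0 0 -1; 0 0 0 0 -1; 0 0 0 0 -1; 0 0 0 0 -1; 0 0 0 0 -1; 0 0 0 0 -1; 0 0 0 0 -1; 0 0 0 0 -1; 0 0 0 0 -1; 0 0 0 0 -1; 0 0 0 0 -1; 0 0 0 0 -1; 0 0 0 0 -1; 0 0 0 0 -1; 0 0 0 0 -1; 0 0 0 0 -1"

```text
t: 36.48
tcp_pos: [0.5706, -0.1559, 0.2203]
tool_rot: [0.738, -0.441, 0.327, -0.391]
force: [-0.3, -0.2, -3.1]
finger_gap: 0.739
gripper_force: 70.0
```

Call:
send_rows --commands "0 0 0 0 -1; 0 0 0 0 -1; 0 0 0 0 -1; 0 0 0 0 -1; 0 0 0 0 -1; 0 0 0 0 -1; 0 0 0 0 -1; 0 0 0 0 -1; 0 0 0 0 -1; 0 0 0 0 -1; 0 0 0 0 -1; 0 0 0 0 -1; 0 0 0 0 -1; 0 0 0 0 -1; 0 0 0 0 -1; 0 0 0 0 -1; 0 0 0 0 -1; 0 0 0 0 -1; 0 0 0 0 -1; 0 0 0 0 -1"

```text
t: 38.15
tcp_pos: [0.5706, -0.1559, 0.2203]
tool_rot: [0.849, 0.137, 0.502, -0.089]
force: [-0.5, -0.3, -3.2]
finger_gap: 0.736
gripper_force: 70.0
```

```bash
python3 w.py; python3 w.py; python3 st.py
```

```text
mean F [-0.39  0.04 -2.98] sd [0.19 0.38 0.56] [-3.23 -2.49 -2.11 -2.77 -3.5  -3.8  -3.43 -2.51]
mean F [-0.2  -0.27 -2.84] sd [0.25 0.54 0.33] [-2.62 -2.92 -2.68 -3.05 -2.22 -3.43 -2.85 -3.01]
t 38.95 q [-0.9    0.593  2.106  1.638  0.979 -1.043] tcp [ 0.5706 -0.1559  0.2203] gap 0.74 F [-0.66 -0.3  -2.36] gf 69.94292008355842
tilt 61.30324840817279 az z 19.199592089748172 az of -y(+90) 18.674994512548913 y elev -0.9582233245162578
[[0.46, 0.32, 0.828], [0.14, -0.947, 0.288], [0.877, -0.017, -0.48]]
```

Call:
send_rows --commands "0 0 0 0 -1; 0 0 0 0 -1; 0 0 0 0 -1; 0 0 0 0 -1; 0 0 0 0 -1; 0 0 0 0 -1; 0 0 0 0 -1; 0 0 0 0 -1; 0 0 0 0 -1; 0 0 0 0 -1; 0 0 0 0 -1; 0 0 0 0 -1; 0 0 0 0 -1; 0 0 0 0 -1; 0 0 0 0 -1; 0 0 0 0 -1; 0 0 0 0 -1; 0 0 0 0 0"

```text
t: 40.45
tcp_pos: [0.5706, -0.1559, 0.2202]
tool_rot: [0.628, 0.588, 0.466, 0.206]
force: [0.4, -0.6, -2.5]
finger_gap: 0.742
gripper_force: 69.9
```

```bash
python3 - <<'E'
from h import *
a=cams.snapshot("side")["pixels"][130:220,230:330,::-1]
b=cams.snapshot("top")["pixels"][180:300,330:470,::-1]
o=np.hstack([cv2.resize(a,(333,300),interpolation=cv2.INTER_CUBIC),cv2.resize(b,(350,300),interpolation=cv2.INTER_CUBIC)])
o=np.uint8(255*(o/255.)**1.8)
cv2.imwrite("pics/look.png",o)
E
python3 st.py
```

```text
t 40.55 q [-0.9    0.593  2.106  1.638  0.979 -2.228] tcp [ 0.5706 -0.1559  0.2202] gap 0.74 F [-0.02  0.06 -3.06] gf 69.88823730906006
tilt 61.29840747193095 az z 19.197384815129418 az of -y(+90) 67.45345538858489 y elev 53.72820639570193
[[-0.124, 0.546, 0.828], [0.93, -0.227, 0.288], [0.346, 0.806, -0.48]]
```

View pics/look.png

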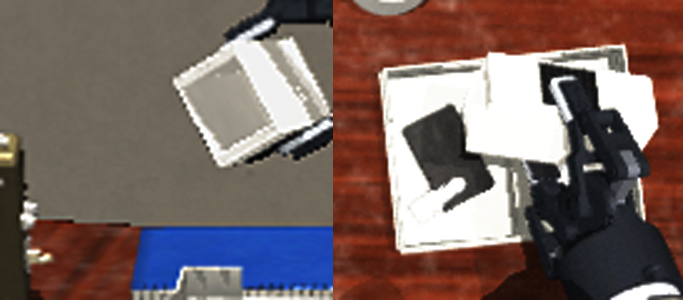

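```bash
python3 - <<'E'
from h import *
a=cams.snapshot("side")["pixels"][148:181,280:318].mean(2).astype(int)
for r in a[::2]: print(*r[::1])
E
```

```text
155 154 153 153 152 153 151 150 149 147 212 217 232 242 237 237 242 217 196 182 177 201 252 249 247 247 247 247 247 247 249 248 200 188 190 189 195 219
154 153 152 151 151 148 145 255 255 244 224 232 229 236 204 188 181 181 181 183 182 180 176 249 249 247 247 247 247 247 247 248 250 206 186 189 191 195
152 150 146 141 232 252 240 237 236 237 229 197 184 180 191 210 191 188 189 190 194 194 200 202 245 248 247 247 247 247 247 247 247 249 248 197 188 190
151 145 254 237 235 236 239 221 194 188 188 188 189 190 190 191 192 192 194 194 194 194 195 200 201 243 249 247 247 247 247 246 247 247 248 248 197 186
150 149 153 246 214 194 191 191 191 190 188 189 189 189 190 191 190 191 191 193 194 193 194 194 201 202 244 249 247 247 247 247 247 247 246 247 247 249
151 151 151 144 255 217 187 189 192 191 191 188 188 189 189 191 190 190 192 193 192 192 192 193 195 202 206 244 249 247 247 246 246 246 247 246 247 249
153 151 151 152 143 247 230 195 188 188 189 189 189 189 189 188 189 190 189 192 192 192 194 193 194 195 201 205 241 249 247 247 247 247 246 247 246 247
151 151 153 153 150 143 246 251 210 
[... 769 characters left out ...]
 255 249 249 204 184 187 186 183 181 179 252 244 238 234 233 234 246 239 196 186 193 124 45 30 117 195
155 153 153 153 154 155 152 153 153 153 154 151 104 255 250 248 202 182 182 233 227 237 235 237 251 253 227 170 184 154 122 49 30 98 160 187 196 185
155 154 154 154 153 152 153 153 152 152 153 152 150 142 254 250 248 237 236 234 237 249 242 206 185 190 125 52 30 35 33 156 161 158 148 77 151 163
152 153 153 153 152 151 152 154 154 151 151 150 151 149 143 254 239 250 253 238 196 185 187 124 50 25 154 164 162 157 155 154 153 152 151 153 155 154
153 153 153 152 151 149 151 151 151 151 149 150 151 150 149 148 154 147 146 149 152 154 153 155 153 155 155 154 154 153 152 153 153 153 153 155 155 154
```

Call:
send_rows --commands "0 0 0 0 1; 0 0 0 0 1; 0 0 0 0 1; 0 0 0 0 1; 0 0 0 0 1; 0 0 0 0 1; 0 0 0 0 1; 0 0 0 0 1; 0 0 0 0 1; 0 0 0 0 1; 0 0 0 0 1; 0 0 0 0 1; 0 0 0 0 1; 0 0 0 0 1; 0 0 0 0 1; 0 0 0 0 1; 0 0 0 0 1; 0 0 0 0 1; 0 0 0 0 1; 0 0 0 0 1"

```text
t: 42.27
tcp_pos: [0.5707, -0.1559, 0.2203]
tool_rot: [0.859, 0.044, 0.489, -0.143]
force: [1.1, 0.1, -2.8]
finger_gap: 0.737
gripper_force: 69.9
```

Call:
send_rows --commands "0 0 0 0 1; 0 0 0 0 1; 0 0 0 0 1; 0 0 0 0 1; 0 0 0 0 1; 0 0 0 0 1; 0 0 0 0 1; 0 0 0 0 1; 0 0 0 0 1; 0 0 0 0 1; 0 0 0 0 1; 0 0 0 0 1; 0 0 0 0 1; 0 0 0 0 1; 0 0 0 0 1; 0 0 0 0 1; 0 0 0 0 1; 0 0 0 0 1; 0 0 0 0 1; 0 0 0 0 1"

```text
t: 43.93
tcp_pos: [0.5706, -0.1559, 0.2203]
tool_rot: [0.686, -0.519, 0.283, -0.424]
force: [0.1, 0.3, -3.6]
finger_gap: 0.742
gripper_force: 70.0
```

Call:
send_rows --commands "0 0 0 0 1; 0 0 0 0 1; 0 0 0 0 1; 0 0 0 0 1; 0 0 0 0 1; 0 0 0 0 1; 0 0 0 0 1; 0 0 0 0 1; 0 0 0 0 1; 0 0 0 0 1; 0 0 0 0 1; 0 0 0 0 1; 0 0 0 0 1; 0 0 0 0 1; 0 0 0 0 1; 0 0 0 0 1; 0 1 0 0 1; 0 -1 0 0 1; 0 1 0 0 1; 0 -1 0 0 1"

```text
t: 45.6
tcp_pos: [0.5701, -0.1602, 0.2128]
tool_rot: [-0.188, 0.842, 0.059, 0.502]
force: [-0.2, -0.3, -4.7]
finger_gap: 0.735
gripper_force: 69.9
```

Call:
send_rows --commands "0 1 0 0 1; 0 -1 0 0 1; 0 1 0 0 1; 0 -1 0 0 1; 0 1 0 0 1; 0 -1 0 0 1; 0 1 0 0 -1; 0 -1 0 0 -1; 0 1 0 0 -1; 0 -1 0 0 -1; 0 0 0 0 -1; 0 0 0 0 -1; 0 0 0 0 -1; 0 0 0 0 -1; 0 0 0 0 -1; 0 0 0 0 -1; 0 0 0 0 -1; 0 0 0 0 -1; 0 0 0 0 -1; 0 0 0 0 -1"

```text
t: 47.27
tcp_pos: [0.5725, -0.1596, 0.2212]
tool_rot: [-0.419, 0.752, -0.088, 0.502]
force: [-0.5, -0.0, -2.2]
finger_gap: 0.738
gripper_force: 70.0
```

Call:
send_rows --commands "0 0 0 0 -1; 0 0 0 0 -1; 0 0 0 0 -1; 0 0 0 0 -1; 0 0 0 0 -1; 0 0 0 0 -1; 0 0 0 0 -1; 0 0 0 0 -1; 0 0 0 0 -1; 0 0 0 0 -1; 0 0 0 0 -1; 0 0 0 0 -1; 0 0 0 0 -1; 0 0 0 0 -1; 0 0 0 0 -1; 0 0 0 0 -1; 0 0 0 0 -1; 0 0 0 0 -1; 0 0 0 0 -1; 0 0 0 0 -1"

```text
t: 48.93
tcp_pos: [0.5725, -0.1596, 0.2212]
tool_rot: [0.804, -0.307, 0.39, -0.328]
force: [-0.9, -0.2, -2.9]
finger_gap: 0.738
gripper_force: 70.0
```

```bash
python3 st.py
```

```text
t 48.93 q [-0.902  0.592  2.096  1.629  0.979  0.015] tcp [ 0.5725 -0.1596  0.2212] gap 0.738 F [-0.95 -0.18 -2.9 ] gf 70.0016431255608
tilt 61.299717162129056 az z 19.200476233622187 az of -y(+90) -21.646448692746606 y elev -50.06764715691701
[[0.508, -0.237, 0.828], [-0.749, -0.597, 0.288], [0.426, -0.767, -0.48]]
```

Call:
send_rows --commands "0 0 0 0 -1; 0 0 0 0 -1; 0 0 0 0 -1; 0 0 0 0 -1; 0 0 0 0 -1; 0 0 0 0 -1; 0 0 0 0 -1; 0 0 0 0 -1; 0 0 0 0 -1; 0 0 0 0 -1; 0 0 0 0 -1; 0 0 0 0 -1; 0 0 0 0 -1; 0 0 0 0 -1; 0 0 0 0 -1; 0 0 0 0 0; 0 0 0 0 0"

```text
t: 50.35
tcp_pos: [0.5725, -0.1596, 0.2212]
tool_rot: [0.85, 0.134, 0.502, -0.09]
force: [0.5, -0.2, -3.4]
finger_gap: 0.745
gripper_force: 69.9
```

```bash
python3 w.py; python3 st.py; cat > back.py <<'E'
from path import *
s=readout.sense();M=R.from_quat(s["tool_rot"]).as_matrix();p=np.array(s["tcp_pos"])
G=np.array([.6188,.1249,.0963]);a=np.array([.684,.208,.699]);n=np.array([-.669,-.203,.715])
np.set_printoptions(precision=2,suppress=True)
for nm,W in(("hi",G+.07*n+.004*a+[0,0,.09]),("W1",G+.07*n+.004*a),("W2",G+.004*a+.003*n),("G",G)):
    print(nm,W.round(4),"delta tool mm",1000*M.T@(W-p));p0=W
print("n,a tool",M.T@n,M.T@a)
E
python3 back.py
```

```text
mean F [-0.   -0.12 -2.83] sd [0.53 0.26 0.6 ] [-3.42 -2.76 -1.9  -2.99 -3.76 -2.83 -1.94 -2.99]
t 50.75 q [-0.902  0.592  2.096  1.629  0.979 -1.03 ] tcp [ 0.5725 -0.1596  0.2212] gap 0.736 F [-1.12  0.28 -2.95] gf 69.94272185705995
tilt 61.3013503257921 az z 19.198902592069256 az of -y(+90) 18.664362504513722 y elev -0.9763034092018772
[[0.46, 0.32, 0.828], [0.14, -0.947, 0.288], [0.877, -0.017, -0.48]]
hi [0.57 0.11 0.24] delta tool mm [  54.56 -256.39   71.42]
W1 [0.57 0.11 0.15] delta tool mm [ -24.37 -254.85  114.64]
W2 [0.62 0.13 0.1 ] delta tool mm [ -43.87 -252.58  178.69]
G [0.62 0.12 0.1 ] delta tool mm [ -48.57 -252.52  180.4 ]
n,a tool [ 0.29 -0.03 -0.96] [0.96 0.01 0.29]
```

Call:
send_rows --commands "0 0.21 -0.986 0.275 0; 0 0.21 -0.986 0.275 0; 0 0.21 -0.986 0.275 0; 0 0.21 -0.986 0.275 0; 0 0.21 -0.986 0.275 0; 0 0.21 -0.986 0.275 0; 0 0.21 -0.986 0.275 0; 0 0.21 -0.986 0.275 0; 0 0.21 -0.986 0.275 0; 0 0.21 -0.986 0.275 0; 0 0.21 -0.986 0.275 0; 0 0.21 -0.986 0.275 0; 0 0.21 -0.986 0.275 0; 0 -0.986 0.02 0.54 0; 0 -0.986 0.02 0.54 0; 0 -0.986 0.02 0.54 0; 0 -0.986 0.02 0.54 0; 0 0 0 0 0; 0 0 0 0 0"

```text
t: 52.33
tcp_pos: [0.5747, 0.1114, 0.1476]
tool_rot: [0.85, 0.135, 0.501, -0.09]
force: [-0.6, 0.1, -2.6]
finger_gap: 0.739
gripper_force: 69.9
```

```bash
python3 st.py;python3 back.py
```

```text
t 52.33 q [-0.252  0.808  2.315  2.548  1.052 -1.537] tcp [0.5747 0.1114 0.1476] gap 0.739 F [-0.64  0.05 -2.58] gf 69.86413415124844
tilt 61.16273385691344 az z 19.227740588620204 az of -y(+90) 18.627062483024172 y elev -1.090796233625753
[[0.462, 0.319, 0.827], [0.138, -0.947, 0.288], [0.876, -0.019, -0.482]]
hi [0.57 0.11 0.24] delta tool mm [ 80.22  -1.89 -44.1 ]
W1 [0.57 0.11 0.15] delta tool mm [ 1.4  -0.17 -0.69]
W2 [0.62 0.13 0.1 ] delta tool mm [-17.94   2.17  63.41]
G [0.62 0.12 0.1 ] delta tool mm [-22.64   2.24  65.13]
n,a tool [ 0.29 -0.03 -0.96] [0.96 0.01 0.29]
```

Call:
send_rows --commands "0 -0.2 0.02 0.7 0; 0 -0.2 0.02 0.7 0; 0 -0.2 0.02 0.7 0; 0 -0.2 0.02 0.7 0; 0 -0.1 0.02 0.37 0; 0 0 0 0 0; 0 0 0 0 0"

```text
t: 52.92
tcp_pos: [0.6199, 0.1254, 0.1045]
tool_rot: [0.849, 0.136, 0.503, -0.09]
force: [-0.4, -0.2, -2.3]
finger_gap: 0.738
gripper_force: 69.8
```

```bash
python3 st.py;python3 back.py
```

```text
t 52.92 q [-0.184  0.9    2.191  2.608  1.029 -1.524] tcp [0.6199 0.1254 0.1045] gap 0.738 F [-0.45 -0.19 -2.26] gf 69.83751243780716
tilt 61.4240623100456 az z 19.183267011346523 az of -y(+90) 18.689428664533626 y elev -0.906582488321362
[[0.458, 0.32, 0.829], [0.14, -0.947, 0.289], [0.878, -0.016, -0.478]]
hi [0.57 0.11 0.24] delta tool mm [  95.61   -3.47 -105.85]
W1 [0.57 0.11 0.15] delta tool mm [ 16.59  -2.05 -62.8 ]
W2 [0.62 0.13 0.1 ] delta tool mm [-3.06  0.19  1.22]
G [0.62 0.12 0.1 ] delta tool mm [-7.76  0.24  2.91]
n,a tool [ 0.29 -0.03 -0.96] [0.96 0.01 0.29]
```

Call:
send_rows --commands "0 -0.2 0.01 0.1 0; 0 -0.2 0 0.08 0; 0 0 0 0 0; 0 0 0 0 0"

```text
t: 53.25
tcp_pos: [0.6189, 0.1249, 0.0964]
tool_rot: [0.848, 0.135, 0.504, -0.09]
force: [-4.1, -1.5, 6.6]
finger_gap: 0.737
gripper_force: 70.9
```

```bash
python3 st.py .6188 .1249 .0963
```

```text
t 53.25 q [-0.186  0.925  2.193  2.615  1.055 -1.539] tcp [0.6189 0.1249 0.0964] gap 0.737 F [-4.1  -1.47  6.62] gf 70.93121955593233
tilt 61.59878226758871 az z 19.14024551315096 az of -y(+90) 18.627695122455965 y elev -0.947794860086288
[[0.455, 0.319, 0.831], [0.138, -0.947, 0.288], [0.879, -0.017, -0.476]]
to target (tool mm) [-0.107  -0.058  -0.0296]
```

Call:
send_rows --commands "0 -0.08 0 -0.02 0; 0 0 0 0 0; 66 0 0 0 0; 72 0 0 0 0; 85 0 0 0 0; 85 0 0 0 0; 85 0 0 0 0; 85 0 0 0 0; 85 0 0 -0.4 0; 85 0 0 -0.7 0; 85 0 0 -0.8 0; 85 0.3 0 -0.8 0; 85 0.8 0 -0.4 0; 85 1 0 -0.4 0; 85 1 0 -0.3 0; 85 1 0 -0.3 0; 85 1 0.5 0 0; 85 1 0.5 0 0; 85 1 0.5 0 0; 85 1 0.5 0 0"

```text
t: 54.92
tcp_pos: [0.6366, 0.0857, 0.2746]
tool_rot: [0.85, 0.135, 0.502, -0.09]
force: [0.0, 0.6, -0.4]
finger_gap: 0.997
gripper_force: 0.0
```

Call:
send_rows --commands "85 0.5 1 0 0; 85 0.5 1 0 0; 85 0.5 1 0 0; 85 0.5 1 0 0; 85 0.5 1 0 0; 85 0.5 1 -0.5 0; 85 0.5 1 -0.5 0; 85 0.5 1 -0.5 0; 85 0.5 1 -0.5 0; 85 0.5 1 -0.5 0; 85 0.5 1 -0.5 0; 85 0.5 1 -0.5 0; 85 0 0 0 0; 85 0 0 0 0"

```text
t: 56.08
tcp_pos: [0.7106, -0.1456, 0.4084]
tool_rot: [0.85, 0.135, 0.502, -0.09]
force: [-0.1, 0.6, 0.5]
finger_gap: 0.994
gripper_force: 0.0
```

```bash
python3 st.py; python3 - <<'E'
from h import *
a=cams.snapshot("side")["pixels"][190:400,170:450,::-1];b=cams.snapshot("top")["pixels"][140:350,155:475,::-1]
o=np.vstack([cv2.resize(a,(400,300),interpolation=cv2.INTER_CUBIC),np.zeros((0,400,3),np.uint8)])
o=np.hstack([o,cv2.resize(b,(400,300),interpolation=cv2.INTER_CUBIC)]);o=np.uint8(255*(o/255.)**1.6);cv2.imwrite("pics/end.png",o)
E
```

```text
t 56.08 q [-0.665  0.368  1.662  1.28   0.879 -0.184] tcp [ 0.7106 -0.1456  0.4084] gap 0.994 F [-0.06  0.62  0.46] gf 0.0
tilt 61.28601891910065 az z 19.1620921440359 az of -y(+90) 18.642724755086032 y elev -0.9479951402842705
[[0.46, 0.32, 0.828], [0.14, -0.947, 0.288], [0.877, -0.017, -0.48]]
```

View pics/end.png

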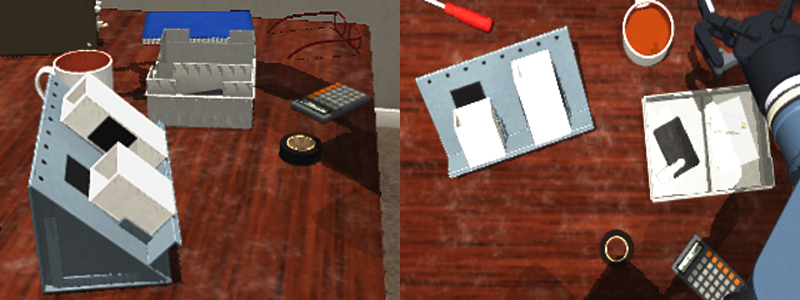

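```bash
python3 - <<'E'
from h import *
from station import sign_off
a=cv2.imread("pics/side0.png");b=np.ascontiguousarray(cams.snapshot("side")["pixels"][:,:,::-1])
g=lambda i:cv2.cvtColor(i,cv2.COLOR_BGR2GRAY)[238:320,205:290].astype(np.float32)
print("canister shift px",cv2.phaseCorrelate(g(a),g(b)),"diff px",(abs(g(a)-g(b))>40).sum())
print(sign_off())
E
```

```text
canister shift px ((-0.026493733959043198, -0.13120396520099575), 0.9773504752877318) diff px 148
the job is handed in; nothing more can be done
None
```

I tipped the canister out into the tray three times and put it back in its bay, within about 0.15 pixel of its starting place in the side view. Hefted mouth-up, it weighed about 5.2 N full. It held at 2.7–2.9 N after each of the three tips, so I took it as empty. The job was handed in at about 56 s of the 72 s allowed.

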